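# Put the hole saws back in their own holders

### The arm

A 6-joint arm with a two-finger parallel gripper is mounted at the origin on a cart in front of the work surface, level with it; the furniture and walls round the work are solid. World frame = base frame: x ahead of the robot, y to its left, z up, the work surface at z = 0. Lengths are in m, angles in degrees, forces in N, time in s.
With the tool pointing down it reaches from about 0.25 to 0.725 m from the base axis. Payload 9.7 kg.
Tool frame: the origin (TCP) lies on the centre line of the jaws, within the pads' length; the fingertips stand 19 mm ahead of it and the grasp point (between the pads) is the TCP (bot.tcp_to_tips is the z of the fingertips in the tool frame, in m); z points along the fingers, y is the line along which they close (so a half turn about z gives the same grasp; the last joint's range is limited). The gripper opens to 85 mm and grips with 20 to 120 N. Pads are 22 mm wide; open, the fingers measure 114 mm over their backs; the gripper's body (76 mm by 85 mm) begins 54 mm behind the grasp point. The pads swing forward as they close: fully open they stand 13 mm farther back than shut.
Start: joints at [74.427, 4.979, 10.078, 95.1, 0, 90], TCP at [0.148, 0.53, 0.25] pointing down, gripper open.
Joint ranges: [-179.16, 179.16], [-48.56, 103.87], [-65.8, 70.77], [-126.05, 130.52], [-82.76, 87.17], [-180, 180]. Speed limits (degrees/s): [127.2, 127.2, 147.25, 180, 180, 180].

### API

Orientations are given as [roll, pitch, yaw] about the fixed x, y, z axes, in that order (R = Rz(yaw) Ry(pitch) Rx(roll)).
In Python, from workcell import bot gives the robot as it stands. The module is installed in compiled form; this text tells all that it offers.
- The arm moves only by the tool play_rows, never from a script. Its argument "increments" is a list of rows, each an object with "slide": the shift along the tool's x, y, z in mm, a list of three; "angular": the turn, a rotation vector about the tool's x, y, z in degrees, a list of three; "claw": the opening, from -1 (shut) to 1 (fully open). In form: [{"slide": [x, y, z], "angular": [rx, ry, rz], "claw": claw}, ...]. A call has 1 to 8 rows; each row shifts and turns the commanded pose from where the row before left it, along the tool's axes as they then stand; what a row does not reach is not made up. A row lasts 1/10 s, in which the tool goes at most 50 mm and 8.59 degrees, less where a joint would pass 70% of its speed; a pose out of reach is approached as far as the arm can. A call is refused whole if a number of a shift passes 50 or a number of a turn 8.59, either way. A call with a gripper value outside its range is refused whole. The fingers move at their own pace and stop on an object; "squeeze" is the grip in N (left out, the last holds). Time passes only in rows, so rows that do not move let the fingers close. It gives the time, the measured TCP pose, the force, the opening and the grip force at its end, in the units of the state.
- bot.get_obs(): the state, without advancing time (a new reading comes with each control period).
- bot.camera(name): name is "scene" or "top" or "wrist"; returns the picture (420x560x3 uint8, red, green, blue); there is no depth.
- bot.camera_info(name): a dict with "fovy" (degrees; the focal length in pixels is half the picture's height over the tangent of half this angle, whatever the lens; pixels are square), "cx", "cy" (the principal point, pixels), "R" (3x3) and "t" (3): a world point X has camera coordinates R X + t. Camera axes: x right, y down, z forward; pixel columns grow to the right and rows downward; lengths in m; the calibration is good to about 2 mm. A picture is of the moment at which its call begins: read the wrist's pose just before it. camera_info takes no time and is no camera call; for the wrist camera it gives the pose at the moment of the call.
- bot.job_done(): hands the job in; it is judged then, once.
The state is a dict: "time": time; "q": joint angles; "qd": joint speeds; "joint_efforts": joint torques, N m; "ee_pos": TCP position; "tcp_rot": TCP orientation; "wrist_force": force on the tool from outside, world axes, zero at the start; "torque": the same for the moment, N m; "opening": finger opening in m; "grasp_force": force on a finger pad.
Only numpy, scipy, OpenCV 4.12 (cv2) and the standard library are available. Lean on these libraries where they do the work, as an engineer would, in place of code of your own. Each camera call takes 0.05 s, during which the arm holds its last target. There are 200 camera calls.

### The job

The four hole saws were put back in the wrong holders: three stand loose in a pocket one size too big, and the largest was left perched on top of the smallest holder. Change them round, with the empty tray or another free spot to park one on the way, so that each saw stands in the pocket that matches its diameter, teeth down and fully home on the floor of the pocket.

Things in the scene. Friction and masses are not known exactly. Their poses are not given: they have to be found in the camera images.
- saw_18: the smallest of four hole saws: a dark steel cup standing on its teeth, closed cap with a dark threaded hole on top; 18 mm outside diameter, 50 mm tall, loose. Origin: centre of the toothed underside, z up along its axis (top of the cap at z = 50 mm). At the start it stands loosely on the floor of the holder one size too big (the one for 34 mm), not always centred there.
- saw_34: the second smallest of four hole saws: a dark steel cup standing on its teeth, closed cap with a dark threaded hole on top; 34 mm outside diameter, 50 mm tall, loose. Origin: centre of the toothed underside, z up along its axis (top of the cap at z = 50 mm). At the start it stands loosely on the floor of the holder one size too big (the one for 50 mm), not always centred there.
- saw_50: the second largest of four hole saws: a dark steel cup standing on its teeth, closed cap with a dark threaded hole on top; 50 mm outside diameter, 50 mm tall, loose. Origin: centre of the toothed underside, z up along its axis (top of the cap at z = 50 mm). At the start it stands loosely on the floor of the holder one size too big (the one for 64 mm), not always centred there.
- saw_64: the largest of four hole saws: a dark steel cup standing on its teeth, closed cap with a dark threaded hole on top; 64 mm outside diameter, 50 mm tall, loose. Origin: centre of the toothed underside, z up along its axis (top of the cap at z = 50 mm). At the start it stands perched on the flat top of the smallest holder, covering its pocket.
- holder_18: the holder for the smallest saw: a fixed grey plastic block 66 x 66 mm, 24 mm tall, with one round pocket in the middle of its top, 30 mm wide with straight walls, flat floor 14 mm below the top. Origin: centre of the block's underside, z up; pocket floor at z = 10 mm, top at z = 24 mm; x and y along its sides.
- holder_34: the holder for the second smallest saw: a fixed grey plastic block 88 x 88 mm, 24 mm tall, with one round pocket in the middle of its top, 46 mm wide with straight walls, flat floor 14 mm below the top. Origin: centre of the block's underside, z up; pocket floor at z = 10 mm, top at z = 24 mm; x and y along its sides.
- holder_50: the holder for the second largest saw: a fixed grey plastic block 88 x 88 mm, 24 mm tall, with one round pocket in the middle of its top, 62 mm wide with straight walls, flat floor 14 mm below the top. Origin: centre of the block's underside, z up; pocket floor at z = 10 mm, top at z = 24 mm; x and y along its sides.
- holder_64: the holder for the largest saw: a fixed grey plastic block 88 x 88 mm, 24 mm tall, with one round pocket in the middle of its top, 78 mm wide with straight walls, flat floor 14 mm below the top. Origin: centre of the block's underside, z up; pocket floor at z = 10 mm, top at z = 24 mm; x and y along its sides.
- tray: the empty shallow grey plastic tray on the base plate, 88 x 88 mm, fixed, inside 82 x 82 mm; a free place to park one saw. Origin: centre of its underside, z up; floor at z = 8 mm, rim at z = 16 mm; x and y along its sides.
- plate: the black grid plate under it all, 220 x 352 mm, fixed, 6 mm thick; origin: centre of its underside, y along its long side. The holders, the tray and a fixed arbor stand (drill tip 103 mm over the stand's foot) stand on it, in any order, at x = -66 or 66 mm and y = -132, 0 or 132 mm, turned as the plate is. A flat spanner lies between the rows, below the holders' tops.
Not all that is in view belongs to the job. What is shaped like the saw_18 but turquoise is not meant.

How it is judged (in metres and radians):
At the end, for the whole second after the job is handed in: Each of the four hole saws stands upright (within 0.1 rad) and at rest in the holder of its own size, its axis within 8 mm of the holder's centre and its teeth on the pocket floor (underside 7 to 13.5 mm above the holder's underside; the floor is at 10 mm), released (horizontal distance between saw_18 and holder_18 below 0.008 m and z of saw_18 in the frame of holder_18 between 0.007 and 0.0135 m and angle between each of saw_18, saw_34, saw_50, saw_64's own z axis and vertical below 0.1 rad and linear speed of each of saw_18, saw_34, saw_50, saw_64 below 0.02 m/s and horizontal distance between saw_34 and holder_34 below 0.008 m and z of saw_34 in the frame of holder_34 between 0.007 and 0.0135 m and horizontal distance between saw_50 and holder_50 below 0.008 m and z of saw_50 in the frame of holder_50 between 0.007 and 0.0135 m and horizontal distance between saw_64 and holder_64 below 0.008 m and z of saw_64 in the frame of holder_64 between 0.007 and 0.0135 m); the robot touches nothing.
It also fails if it takes over 112 s, if anything falls off the work surface, if the arm or the gripper's body presses on something with over 40 N, if the wrist force passes 120 N, or if a joint passes its speed limit or range.

## Working session

There is one attempt and no reset: what is moved stays moved. The work goes in short steps, Python scripts to look and compute and a tool call to move; the robot and the scene stay as the last step left them, time stands still between calls to the robot, and variables do not carry over. Pictures are saved under pics/ and viewed, at most 14 in all, crops included, and the job is handed in when it is done.

Besides the shell and the picture viewer there is one more tool, called after "Call:" by a JSON object that holds its "op" and its "data". play_rows: Moves the arm, as the interface text tells. Its arguments: {"type":"object","properties":{"increments":{"type":"array"},"squeeze":{"type":"number"}},"required":["increments"]}

```bash
mkdir -p pics
cat > h.py <<'E'
import numpy as np, cv2
from workcell import bot
def snap(n,f):
    info=bot.camera_info(n); im=bot.camera(n); cv2.imwrite(f'pics/{f}.png',im[:,:,::-1]); return im,info
def ray(info,u,v,z):
    f=210/np.tan(np.radians(info['fovy'])/2)
    R=np.array(info['R']);t=np.array(info['t'])
    d=R.T@np.array([(u-info['cx'])/f,(v-info['cy'])/f,1]);c=-R.T@t
    return c+d*(z-c[2])/d[2]
E
python3 - <<'E'
from h import *
for n in('top','scene'):
    im,i=snap(n,n+'0'); print(n,i)
print(bot.get_obs())
E
```

```text
top {'fovy': 44.84581997528204, 'cx': 289.1085647212272, 'cy': 212.2868723168165, 'R': array([[-0.01663164, -0.9998387 , -0.00677893],
       [-0.99158388,  0.01736417, -0.12829612],
       [ 0.12839314,  0.0045881 , -0.99171274]]), 't': array([-0.10898001,  0.51966876,  1.07202657])}
scene {'fovy': 45.49708193616946, 'cx': 277.3268309023168, 'cy': 206.6499746672013, 'R': array([[-0.54739972, -0.83653984,  0.02355079],
       [-0.43488615,  0.26030416, -0.86204164],
       [ 0.7150018 , -0.48212326, -0.50629001]]), 't': array([0.18622729, 0.30201782, 0.44763088])}
{'time': 0.1, 'q': array([ 7.44268418e+01,  5.00797835e+00,  1.00382189e+01,  9.50982726e+01,
       -1.10638243e-04,  9.00004317e+01]), 'qd': array([-0.0033659 , -0.13997692,  0.18389705,  0.09172555, -0.03268411,
        0.14243873]), 'joint_efforts': array([-4.57168999e-04, -5.21559334e+01,  4.65654659e+01,  1.59899297e-02,
       -1.04247192e-04,  6.48398668e-07]), 'ee_pos': array([0.14761037, 0.52963684, 0.24964671]), 'tcp_rot': array([-1.79931968e+02,  1.11150801e-04,  1.64426410e+02]), 'wrist_force': array([ 0.46185928,  0.10313434, -1.00929895]), 'torque': array([0.00629065, 0.07404939, 0.00774591]), 'grasp_force': 0.0, 'opening': 0.08550993729891758}
```

View pics/top0.png

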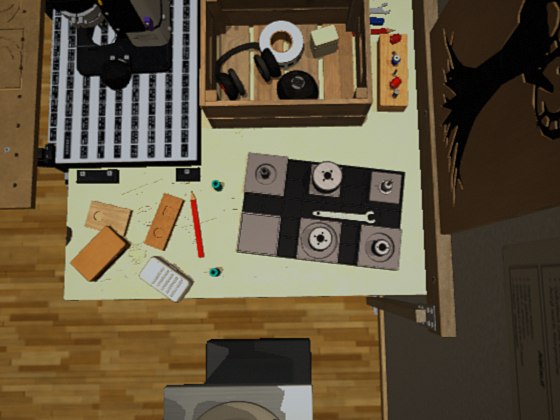

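View pics/scene0.png

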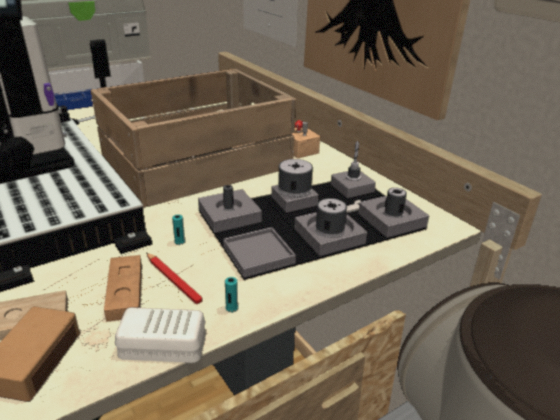

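```bash
cat > a.py <<'E'
from h import *
im=cv2.imread('pics/top0.png'); i=bot.camera_info('top')
# plate corners (dark top, z=6mm)
for n,u,v,z in [('TL',247,153,.03),('TR',404.5,172,.03),('BL',237.5,254,.014),('BR',400,270,.03),('s18',265,172,.066),('s64',328,176,.08),('arb',388,184,.1),('tray',260,234,.016),('s50',319.5,239,.066),('s34',380,246,.066),('t1',217,185,.05),('t2',215,272,.05)]:
    print(n,ray(i,u,v,z).round(4))
cv2.imwrite('pics/c0.png',cv2.resize(im[140:285,200:420],None,fx=3.6,fy=3.6,interpolation=cv2.INTER_CUBIC))
s=cv2.imread('pics/scene0.png')
E
python3 a.py
```

```text
TL [ 0.652  -0.0269  0.03  ]
TR [ 0.6029 -0.3728  0.03  ]
BL [ 0.4302 -0.0033  0.014 ]
BR [ 0.3893 -0.3534  0.03  ]
s18 [ 0.6008 -0.0681  0.066 ]
s64 [ 0.5869 -0.2009  0.08  ]
arb [ 0.564  -0.3219  0.1   ]
tray [ 0.473  -0.0531  0.016 ]
s50 [ 0.456  -0.1806  0.066 ]
s34 [ 0.4393 -0.3064  0.066 ]
t1 [0.5776 0.0365 0.05  ]
t2 [0.3914 0.0404 0.05  ]
```

View pics/c0.png

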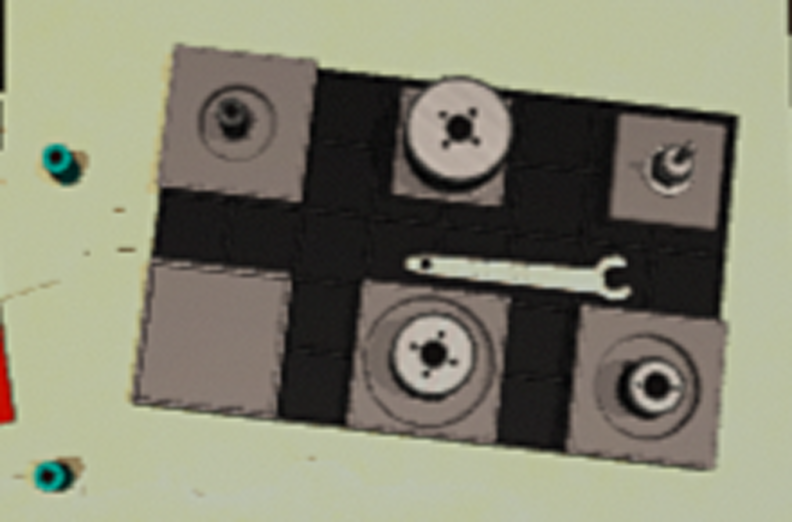

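```bash
cat > b.py <<'E'
from h import *
i=bot.camera_info('top')
P=lambda c,z:ray(i,200+(c[0]+.5)/3.6-.5,140+(c[1]+.5)/3.6-.5,z)
C={'h34':([(175,45),(318,62),(303,203),(162,187)],.03),'h64':([(363,279),(512,297),(497,445),(347,427)],.03),'h50':([(582,305),(727,322),(716,469),(567,451)],.03),'tray':([(153,259),(292,273),(277,418),(133,404)],.022)}
G={'h34':(66,132),'h64':(-66,0),'h50':(-66,-132),'tray':(-66,132)}
A=[];B=[]
for k,(c,z) in C.items():
    q=np.array([P(x,z)[:2] for x in c]); print(k,q.mean(0).round(4),[round(np.linalg.norm(q[j]-q[j-1]),4) for j in range(4)])
    A.append(q.mean(0));B.append(np.array(G[k])/1e3)
A=np.array(A);B=np.array(B);a=A.mean(0);b=B.mean(0)
U,S,V=np.linalg.svd((B-b).T@(A-a));R=(V.T@U.T)
print('yaw',np.degrees(np.arctan2(R[1,0],R[0,0])),'res mm',((R@(B-b).T).T+a-A)*1e3)
for n,g in dict(G,h18=(66,0),arb=(66,-132)).items(): print(n,(R@(np.array(g)/1e3-b)+a).round(4))
for n,c,z in [('s18',(237,107),.066),('s64',(459,129),.08),('s50',(433,354),.066),('s34',(656,386),.066)]: print(n,P(c,z).round(4))
print(P((459-54,129),.08)-P((459+54,129),.08))
E
python3 b.py
```

```text
h34 [ 0.6038 -0.0688] [np.float64(0.0887), np.float64(0.0886), np.float64(0.0881), np.float64(0.0864)]
h64 [ 0.4564 -0.1814] [np.float64(0.0896), np.float64(0.0905), np.float64(0.0894), np.float64(0.0901)]
h50 [ 0.4393 -0.3117] [np.float64(0.0882), np.float64(0.0876), np.float64(0.0883), np.float64(0.0891)]
tray [ 0.4735 -0.0513] [np.float64(0.089), np.float64(0.0852), np.float64(0.0885), np.float64(0.0874)]
yaw -7.523832042789972 res mm [[ 0.56654686  0.63643119]
 [-0.18925263 -0.27049495]
 [-0.39158595 -0.8534519 ]
 [ 0.01429172  0.48751566]]
h34 [ 0.6044 -0.0681]
h64 [ 0.4562 -0.1817]
h50 [ 0.4389 -0.3126]
tray [ 0.4735 -0.0508]
h18 [ 0.5871 -0.199 ]
arb [ 0.5698 -0.3298]
s18 [ 0.6065 -0.0692  0.066 ]
s64 [ 0.5881 -0.1991  0.08  ]
s50 [ 0.4582 -0.1815  0.066 ]
s34 [ 0.4374 -0.3102  0.066 ]
[0.00113267 0.0628735  0.        ]
```

Call:
{"op": "play_rows", "data": {"increments": [{"slide": [0,0,0],"angular": [0,0,8.5],"claw": 1},{"slide": [0,0,0],"angular": [0,0,8.5],"claw": 1},{"slide": [0,0,0],"angular": [0,0,8.5],"claw": 1},{"slide": [0,0,0],"angular": [0,0,8.5],"claw": 1},{"slide": [0,0,0],"angular": [0,0,8.5],"claw": 1},{"slide": [0,0,0],"angular": [0,0,8.5],"claw": 1},{"slide": [0,0,0],"angular": [0,0,8.5],"claw": 1},{"slide": [0,0,0],"angular": [0,0,8.5],"claw": 1}]}}

```text
time: 0.9
ee_pos: [0.1476, 0.5297, 0.2498]
tcp_rot: [-180.0, 0.0, 96.1]
wrist_force: [-0.6, -0.2, 0.8]
opening: 0.0855
grasp_force: 0.0
```

Call:
{"op": "play_rows", "data": {"increments": [{"slide": [-12,8,0],"angular": [0,0,6.4],"claw": 1},{"slide": [-30,18,0],"angular": [0,0,0],"claw": 1},{"slide": [-36,22,0],"angular": [0,0,0],"claw": 1},{"slide": [-36,22,0],"angular": [0,0,0],"claw": 1},{"slide": [-36,22,0],"angular": [0,0,0],"claw": 1},{"slide": [-36,22,0],"angular": [0,0,0],"claw": 1},{"slide": [-36,22,0],"angular": [0,0,0],"claw": 1},{"slide": [-36,22,0],"angular": [0,0,0],"claw": 1}]}}

```text
time: 1.7
ee_pos: [0.3075, 0.2713, 0.2501]
tcp_rot: [180.0, 0.0, 90.0]
wrist_force: [0.8, 0.6, -0.5]
opening: 0.0855
grasp_force: 0.0
```

Call:
{"op": "play_rows", "data": {"increments": [{"slide": [-36,22,0],"angular": [0,0,0],"claw": 1},{"slide": [-36,22,0],"angular": [0,0,0],"claw": 1},{"slide": [-36,22,0],"angular": [0,0,0],"claw": 1},{"slide": [-36,22,0],"angular": [0,0,0],"claw": 1},{"slide": [-36,22,0],"angular": [0,0,0],"claw": 1},{"slide": [-36,22,0],"angular": [0,0,0],"claw": 1},{"slide": [-36,22,0],"angular": [0,0,0],"claw": 1},{"slide": [-36,22,0],"angular": [0,0,0],"claw": 1}]}}

```text
time: 2.5
ee_pos: [0.4837, -0.0169, 0.2501]
tcp_rot: [-180.0, -0.0, 90.0]
wrist_force: [-0.6, 1.2, 0.5]
opening: 0.0855
grasp_force: 0.0
```

Call:
{"op": "play_rows", "data": {"increments": [{"slide": [-36,21,10],"angular": [0,0,0],"claw": 1},{"slide": [-36,21,20],"angular": [0,0,0],"claw": 1},{"slide": [-36,21,20],"angular": [0,0,0],"claw": 1},{"slide": [-36,21,10],"angular": [0,0,0],"claw": 1},{"slide": [-26,14,10],"angular": [0,0,0],"claw": 1},{"slide": [-12,6,0],"angular": [0,0,0],"claw": 1},{"slide": [0,0,0],"angular": [0,0,0],"claw": 1}]}}

```text
time: 3.2
ee_pos: [0.5873, -0.1981, 0.1794]
tcp_rot: [-179.9, -0.0, 89.9]
wrist_force: [-0.5, 0.2, 0.1]
opening: 0.0853
grasp_force: 0.0
```

Run:
```python
from h import *
print(bot.get_obs()['ee_pos'])
im,i=snap('wrist','w0')
g=cv2.cvtColor(im,cv2.COLOR_RGB2GRAY)
print(i)
```

```text
[ 0.58728184 -0.1980651   0.17940712]
{'fovy': 67.18597601674773, 'cx': 278.8340525547568, 'cy': 207.63289438007524, 'R': array([[ 9.99996810e-01, -1.24163668e-03, -2.19958514e-03],
       [-5.88992533e-04, -9.61456627e-01,  2.74956011e-01],
       [-2.45620117e-03, -2.74953839e-01, -9.61454291e-01]]), 't': array([-0.58612786, -0.20530455,  0.25758384])}
```

View pics/w0.png

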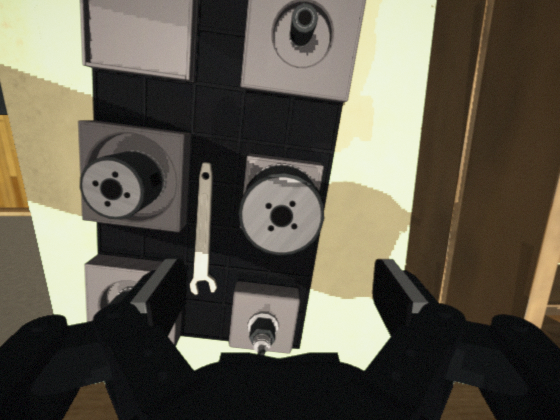

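Run:
```python
from h import *
i=bot.camera_info('wrist')
for n,u,v,z in[('s64',282,216,.08),('s18',305,18,.066),('s50',112,188,.066)]: print(n,ray(i,u,v,z).round(4))
```

```text
s64 [ 0.5883 -0.1967  0.08  ]
s18 [ 0.6035 -0.0626  0.066 ]
s50 [ 0.4577 -0.1785  0.066 ]
```

Call:
{"op": "play_rows", "data": {"increments": [{"slide": [0,1,20],"angular": [0,0,0],"claw": 1},{"slide": [0,0,30],"angular": [0,0,0],"claw": 1},{"slide": [0,0,30],"angular": [0,0,0],"claw": 1},{"slide": [0,0,20],"angular": [0,0,0],"claw": 1},{"slide": [0,0,10],"angular": [0,0,0],"claw": 1},{"slide": [0,0,0],"angular": [0,0,0],"claw": 1},{"slide": [0,0,0],"angular": [0,0,0],"claw": -1},{"slide": [0,0,0],"angular": [0,0,0],"claw": -1}], "squeeze": 50}}

```text
time: 4.05
ee_pos: [0.5891, -0.197, 0.0727]
tcp_rot: [179.8, 0.1, 90.0]
wrist_force: [0.0, -0.0, -0.9]
opening: 0.0621
grasp_force: 54.8
```

Call:
{"op": "play_rows", "data": {"increments": [{"slide": [0,0,0],"angular": [0,0,0],"claw": -1},{"slide": [0,0,0],"angular": [0,0,0],"claw": -1},{"slide": [0,0,0],"angular": [0,0,0],"claw": -1},{"slide": [0,0,0],"angular": [0,0,0],"claw": -1}]}}

```text
time: 4.45
ee_pos: [0.5891, -0.1971, 0.0726]
tcp_rot: [179.8, 0.0, 90.0]
wrist_force: [-2.2, 1.2, 6.4]
opening: 0.0623
grasp_force: 55.7
```

Call:
{"op": "play_rows", "data": {"increments": [{"slide": [0,0,-15],"angular": [0,0,0],"claw": -1},{"slide": [0,0,-30],"angular": [0,0,0],"claw": -1},{"slide": [0,0,-25],"angular": [0,0,0],"claw": -1},{"slide": [15,-12,0],"angular": [0,0,0],"claw": -1},{"slide": [30,-24,0],"angular": [0,0,0],"claw": -1},{"slide": [32,-26,0],"angular": [0,0,0],"claw": -1},{"slide": [32,-26,0],"angular": [0,0,0],"claw": -1},{"slide": [25,-20,0],"angular": [0,0,0],"claw": -1}]}}

```text
time: 5.25
ee_pos: [0.479, -0.0618, 0.1417]
tcp_rot: [179.9, -0.0, 90.0]
wrist_force: [0.0, -0.3, -0.8]
opening: 0.0625
grasp_force: 55.5
```

Call:
{"op": "play_rows", "data": {"increments": [{"slide": [12,-8,0],"angular": [0,0,0],"claw": -1},{"slide": [0,0,15],"angular": [0,0,0],"claw": -1},{"slide": [0,0,25],"angular": [0,0,0],"claw": -1},{"slide": [0,0,20],"angular": [0,0,0],"claw": -1},{"slide": [0,0,10],"angular": [0,0,0],"claw": -1},{"slide": [0,0,0],"angular": [0,0,0],"claw": -1}]}}

```text
time: 5.85
ee_pos: [0.4717, -0.0515, 0.0687]
tcp_rot: [-179.8, -0.0, 90.0]
wrist_force: [-0.8, 0.3, -2.3]
opening: 0.0625
grasp_force: 55.6
```

Call:
{"op": "play_rows", "data": {"increments": [{"slide": [0,1,7],"angular": [0,0,0],"claw": -1},{"slide": [0,0,4],"angular": [0,0,0],"claw": -1},{"slide": [0,0,0],"angular": [0,0,0],"claw": -1},{"slide": [0,0,0],"angular": [0,0,0],"claw": -1}]}}

```text
time: 6.25
ee_pos: [0.4734, -0.0511, 0.0597]
tcp_rot: [180.0, 0.0, 90.0]
wrist_force: [0.2, -0.1, -1.7]
opening: 0.0629
grasp_force: 55.6
```

Call:
{"op": "play_rows", "data": {"increments": [{"slide": [0,0,2.5],"angular": [0,0,0],"claw": -1},{"slide": [0,0,0],"angular": [0,0,0],"claw": -1},{"slide": [0,0,0],"angular": [0,0,0],"claw": 1},{"slide": [0,0,0],"angular": [0,0,0],"claw": 1},{"slide": [0,0,0],"angular": [0,0,0],"claw": 1},{"slide": [0,0,-20],"angular": [0,0,0],"claw": 1},{"slide": [0,0,-40],"angular": [0,0,0],"claw": 1},{"slide": [0,0,-40],"angular": [0,0,0],"claw": 1}]}}

```text
time: 7.05
ee_pos: [0.4727, -0.051, 0.1577]
tcp_rot: [-179.9, -0.0, 90.0]
wrist_force: [0.6, -0.6, 0.2]
opening: 0.0852
grasp_force: 0.0
```

Call:
{"op": "play_rows", "data": {"increments": [{"slide": [0,20,0],"angular": [0,0,0],"claw": 0.2},{"slide": [-5,35,0],"angular": [0,0,0],"claw": 0.2},{"slide": [-5,35,0],"angular": [0,0,0],"claw": 0.2},{"slide": [-5,30,0],"angular": [0,0,0],"claw": 0.2},{"slide": [0,12,0],"angular": [0,0,0],"claw": 0.2},{"slide": [0,0,0],"angular": [0,0,0],"claw": 0.2},{"slide": [0,0,0],"angular": [0,0,0],"claw": 0.2}]}}

```text
time: 7.75
ee_pos: [0.6049, -0.066, 0.1565]
tcp_rot: [-180.0, -0.0, 90.0]
wrist_force: [0.2, -0.2, -0.3]
opening: 0.0512
grasp_force: 0.0
```

Run:
```python
from h import *
print(bot.get_obs()['ee_pos'])
im,i=snap('wrist','w1')
```

```text
[ 0.60486022 -0.0659758   0.15654644]
```

View pics/w1.png

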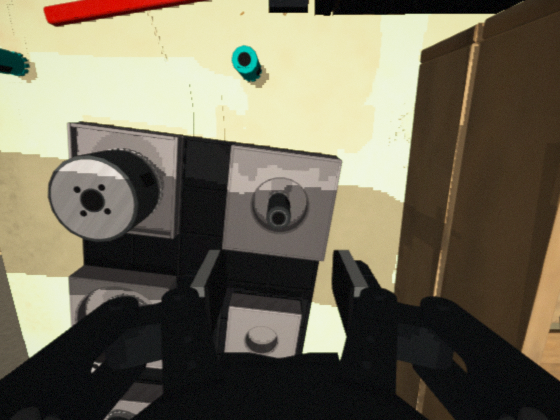

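Run:
```python
from h import *
i=bot.camera_info('wrist')
for n,u,v,z in[('s18',279,217,.066),('s64',92,200,.064),('h18',262,337,.03)]: print(n,ray(i,u,v,z).round(4))
im=cv2.imread('pics/w1.png')
cv2.imwrite('pics/w1c.png',cv2.resize(im[140:270,200:360],None,fx=4,fy=4))
```

```text
s18 [ 0.6037 -0.0634  0.066 ]
s64 [ 0.4715 -0.0515  0.064 ]
h18 [ 0.5879 -0.1923  0.03  ]
```

View pics/w1c.png

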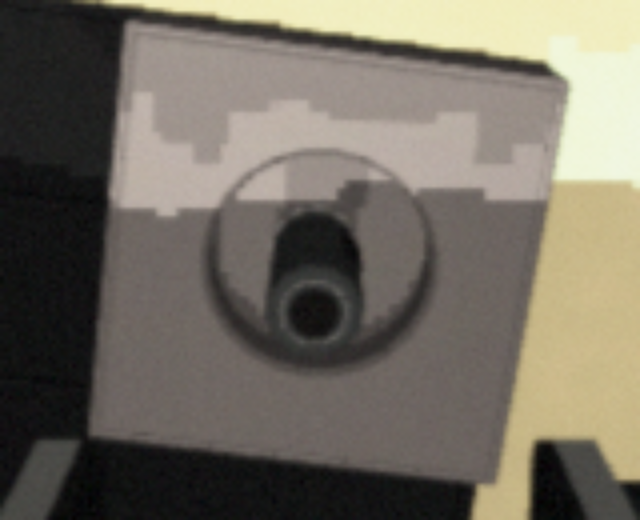

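Call:
{"op": "play_rows", "data": {"increments": [{"slide": [1,0,20],"angular": [0,0,0],"claw": 0.2},{"slide": [0,0,30],"angular": [0,0,0],"claw": 0.2},{"slide": [0,0,30],"angular": [0,0,0],"claw": 0.2},{"slide": [0,0,15],"angular": [0,0,0],"claw": 0.2},{"slide": [0,0,5],"angular": [0,0,0],"claw": 0.2},{"slide": [0,0,0],"angular": [0,0,0],"claw": 0.2},{"slide": [0,0,0],"angular": [0,0,0],"claw": -1},{"slide": [0,0,0],"angular": [0,0,0],"claw": -1}]}}

```text
time: 8.6
ee_pos: [0.606, -0.0651, 0.0584]
tcp_rot: [179.9, 0.0, 90.0]
wrist_force: [0.8, -0.2, 0.1]
opening: 0.0231
grasp_force: 0.0
```

Call:
{"op": "play_rows", "data": {"increments": [{"slide": [0,0,0],"angular": [0,0,0],"claw": -1},{"slide": [0,0,0],"angular": [0,0,0],"claw": -1},{"slide": [0,0,0],"angular": [0,0,0],"claw": -1},{"slide": [0,0,0],"angular": [0,0,0],"claw": -1}]}}

```text
time: 9.0
ee_pos: [0.6059, -0.0651, 0.0583]
tcp_rot: [179.9, 0.0, 90.0]
wrist_force: [-0.3, -0.1, 5.8]
opening: 0.0163
grasp_force: 48.7
```

Call:
{"op": "play_rows", "data": {"increments": [{"slide": [0,0,-15],"angular": [0,0,0],"claw": -1},{"slide": [0,0,-30],"angular": [0,0,0],"claw": -1},{"slide": [0,0,-15],"angular": [0,0,0],"claw": -1},{"slide": [-20,-3,0],"angular": [0,0,0],"claw": -1},{"slide": [-38,-6,0],"angular": [0,0,0],"claw": -1},{"slide": [-38,-5,0],"angular": [0,0,0],"claw": -1},{"slide": [-26,-4,0],"angular": [0,0,0],"claw": -1},{"slide": [-12,0,0],"angular": [0,0,0],"claw": -1}]}}

```text
time: 9.8
ee_pos: [0.5869, -0.2012, 0.1173]
tcp_rot: [180.0, 0.0, 89.9]
wrist_force: [-0.1, 0.5, -0.1]
opening: 0.0166
grasp_force: 48.8
```

Call:
{"op": "play_rows", "data": {"increments": [{"slide": [0,0,0],"angular": [0,0,0],"claw": -1},{"slide": [0,0,10],"angular": [0,0,0],"claw": -1},{"slide": [0,0,20],"angular": [0,0,0],"claw": -1},{"slide": [0,0,10],"angular": [0,0,0],"claw": -1},{"slide": [0,0,0],"angular": [0,0,0],"claw": -1}]}}

```text
time: 10.3
ee_pos: [0.5864, -0.1976, 0.0746]
tcp_rot: [-179.8, -0.1, 90.1]
wrist_force: [-0.7, -0.5, -0.5]
opening: 0.0164
grasp_force: 48.8
```

Run:
```python
from h import *
print(bot.get_obs()['ee_pos'])
im,i=snap('wrist','w2');im2,i=snap('scene','s2')
c=np.hstack([cv2.resize(im[160:360,180:380],(400,400)),cv2.resize(im2[140:240,240:340],(400,400))])
cv2.imwrite('pics/c2.png',c[:,:,::-1])
```

```text
[ 0.58644137 -0.19758091  0.07457574]
```

View pics/c2.png

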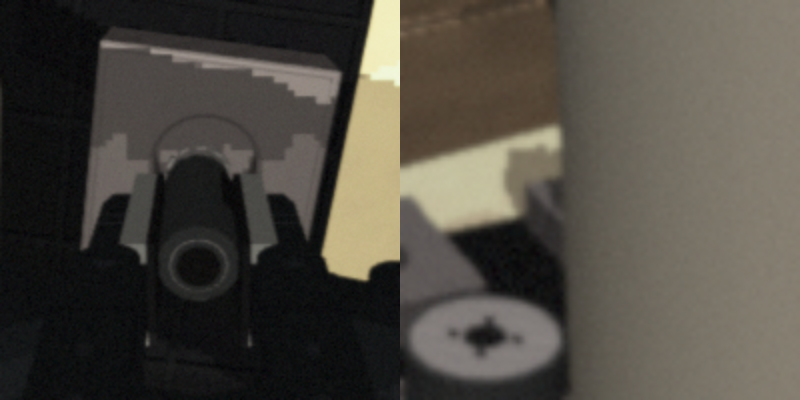

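Run:
```python
from h import *
im=cv2.imread('pics/w2.png')
cv2.imwrite('pics/w2c.png',cv2.resize(cv2.convertScaleAbs(im[205:270,235:335],alpha=1.5),None,fx=8,fy=8,interpolation=cv2.INTER_CUBIC))
i=bot.camera_info('wrist')
for n,u,v,z in[('pockL',256,240,.03),('pockR',309,240,.03),('pockTop',283,217.5,.03),('sawTop',278,235,.0325),('cap',278.5,293,.0823)]: print(n,ray(i,u,v,z).round(4))
```

```text
pockL [ 0.5732 -0.1957  0.03  ]
pockR [ 0.6038 -0.1956  0.03  ]
pockTop [ 0.5887 -0.182   0.03  ]
sawTop [ 0.5859 -0.1916  0.0325]
cap [ 0.5863 -0.1986  0.0823]
```

View pics/w2c.png

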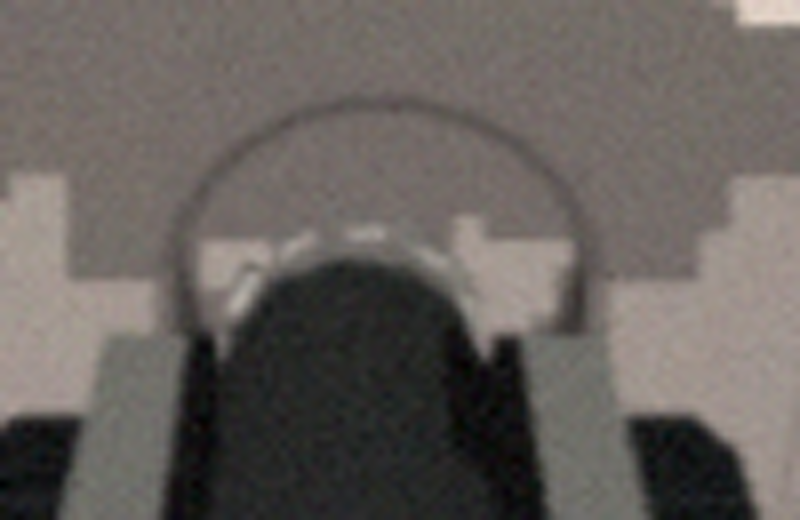

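Call:
{"op": "play_rows", "data": {"increments": [{"slide": [3,2.5,0],"angular": [0,0,0],"claw": -1},{"slide": [0,0,5],"angular": [0,0,0],"claw": -1},{"slide": [0,0,5],"angular": [0,0,0],"claw": -1},{"slide": [0,0,4],"angular": [0,0,0],"claw": -1},{"slide": [0,0,2],"angular": [0,0,0],"claw": -1},{"slide": [0,0,0],"angular": [0,0,0],"claw": -1},{"slide": [0,0,0],"angular": [0,0,0],"claw": -1}]}}

```text
time: 11.1
ee_pos: [0.5898, -0.1961, 0.0608]
tcp_rot: [-180.0, -0.0, 90.0]
wrist_force: [-0.3, -0.1, -0.8]
opening: 0.0164
grasp_force: 48.8
```

Call:
{"op": "play_rows", "data": {"increments": [{"slide": [0,0,2],"angular": [0,0,0],"claw": -1},{"slide": [0,0,0],"angular": [0,0,0],"claw": -1},{"slide": [0,0,0],"angular": [0,0,0],"claw": 0.2},{"slide": [0,0,0],"angular": [0,0,0],"claw": 0.2},{"slide": [0,0,0],"angular": [0,0,0],"claw": 0.2},{"slide": [0,0,-20],"angular": [0,0,0],"claw": 0.2},{"slide": [0,0,-40],"angular": [0,0,0],"claw": 0.2},{"slide": [0,0,-40],"angular": [0,0,0],"claw": 0.2}]}}

```text
time: 11.9
ee_pos: [0.5893, -0.1959, 0.1594]
tcp_rot: [-179.9, -0.0, 90.0]
wrist_force: [1.1, -0.0, -0.2]
opening: 0.0514
grasp_force: 0.0
```

Call:
{"op": "play_rows", "data": {"increments": [{"slide": [0,-20,0],"angular": [0,0,0],"claw": 0.5},{"slide": [-12,-35,0],"angular": [0,0,0],"claw": 0.5},{"slide": [-25,-35,0],"angular": [0,0,0],"claw": 0.5},{"slide": [-30,-30,0],"angular": [0,0,0],"claw": 0.5},{"slide": [-30,-20,0],"angular": [0,0,0],"claw": 0.5},{"slide": [-15,-12,0],"angular": [0,0,0],"claw": 0.5},{"slide": [0,0,0],"angular": [0,0,0],"claw": 0.5},{"slide": [0,0,0],"angular": [0,0,0],"claw": 0.5}]}}

```text
time: 12.7
ee_pos: [0.4378, -0.3082, 0.159]
tcp_rot: [180.0, 0.0, 90.0]
wrist_force: [0.0, 0.8, -0.0]
opening: 0.0642
grasp_force: 0.0
```

Run:
```python
from h import *
print(bot.get_obs()['ee_pos'])
im,i=snap('wrist','w3')
```

```text
[ 0.43784954 -0.30819813  0.15897672]
```

View pics/w3.png

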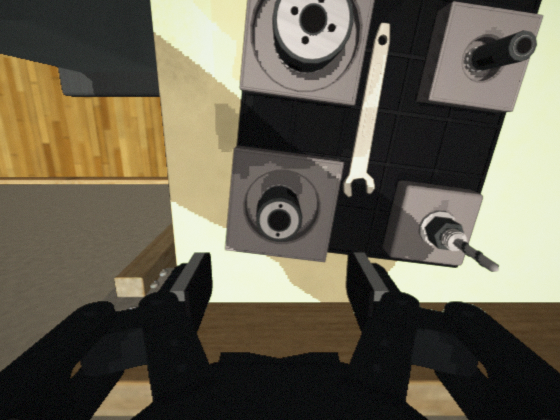

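Call:
{"op": "play_rows", "data": {"increments": [{"slide": [1,0,20],"angular": [0,0,0],"claw": 0.5},{"slide": [0,0,30],"angular": [0,0,0],"claw": 0.5},{"slide": [0,0,30],"angular": [0,0,0],"claw": 0.5},{"slide": [0,0,17],"angular": [0,0,0],"claw": 0.5},{"slide": [0,0,5],"angular": [0,0,0],"claw": 0.5},{"slide": [0,0,0],"angular": [0,0,0],"claw": 0.5},{"slide": [0,0,0],"angular": [0,0,0],"claw": -1},{"slide": [0,0,0],"angular": [0,0,0],"claw": -1}]}}

```text
time: 13.55
ee_pos: [0.4386, -0.3073, 0.0581]
tcp_rot: [179.9, 0.1, 90.0]
wrist_force: [-0.2, 0.5, -0.4]
opening: 0.0356
grasp_force: 0.0
```

Call:
{"op": "play_rows", "data": {"increments": [{"slide": [0,0,0],"angular": [0,0,0],"claw": -1},{"slide": [0,0,0],"angular": [0,0,0],"claw": -1},{"slide": [0,0,0],"angular": [0,0,0],"claw": -1},{"slide": [0,0,0],"angular": [0,0,0],"claw": -1}]}}

```text
time: 13.95
ee_pos: [0.4386, -0.3075, 0.0583]
tcp_rot: [179.9, 0.1, 90.0]
wrist_force: [0.0, -0.2, 6.8]
opening: 0.0323
grasp_force: 49.6
```

Run:
```python
from h import *
im=cv2.imread('pics/w3.png')
import numpy as np
# wrist pose at w3 unknown now; use same R and shift by TCP difference
i=bot.camera_info('wrist');p=np.array(bot.get_obs()['ee_pos']);p0=np.array([.43785,-.3082,.15898])
i['t']=i['t']+np.array(i['R'])@(p-p0)
for n,u,v,z in[('s34',279,219,.066),('s18',521,44,.066),('s50',313,19,.066)]: print(n,ray(i,u,v,z).round(4))
```

```text
s34 [ 0.4371 -0.308   0.066 ]
s18 [ 0.5872 -0.1939  0.066 ]
s50 [ 0.4577 -0.1802  0.066 ]
```

Call:
{"op": "play_rows", "data": {"increments": [{"slide": [0,0,-15],"angular": [0,0,0],"claw": -1},{"slide": [0,0,-30],"angular": [0,0,0],"claw": -1},{"slide": [0,0,-20],"angular": [0,0,0],"claw": -1},{"slide": [20,14,0],"angular": [0,0,0],"claw": -1},{"slide": [36,25,0],"angular": [0,0,0],"claw": -1},{"slide": [36,25,0],"angular": [0,0,0],"claw": -1},{"slide": [36,25,0],"angular": [0,0,0],"claw": -1},{"slide": [36,25,0],"angular": [0,0,0],"claw": -1}]}}

```text
time: 14.75
ee_pos: [0.5527, -0.1417, 0.1231]
tcp_rot: [179.9, 0.0, 90.0]
wrist_force: [0.8, -1.5, -0.3]
opening: 0.0326
grasp_force: 49.8
```

Call:
{"op": "play_rows", "data": {"increments": [{"slide": [36,25,0],"angular": [0,0,0],"claw": -1},{"slide": [26,18,0],"angular": [0,0,0],"claw": -1},{"slide": [15,9,0],"angular": [0,0,0],"claw": -1},{"slide": [0,0,10],"angular": [0,0,0],"claw": -1},{"slide": [0,0,25],"angular": [0,0,0],"claw": -1},{"slide": [0,0,15],"angular": [0,0,0],"claw": -1},{"slide": [0,0,0],"angular": [0,0,0],"claw": -1},{"slide": [0,0,0],"angular": [0,0,0],"claw": -1}]}}

```text
time: 15.55
ee_pos: [0.6033, -0.0668, 0.0721]
tcp_rot: [-180.0, 0.0, 90.0]
wrist_force: [-0.4, 0.5, -0.1]
opening: 0.0326
grasp_force: 49.9
```

Run:
```python
from h import *
print(bot.get_obs()['ee_pos'])
im,i=snap('wrist','w4')
cv2.imwrite('pics/w4c.png',cv2.resize(cv2.convertScaleAbs(im[180:320,200:360,::-1],alpha=1.4),None,fx=4,fy=4,interpolation=cv2.INTER_CUBIC))
```

```text
[ 0.60331915 -0.06676249  0.07208943]
```

View pics/w4c.png

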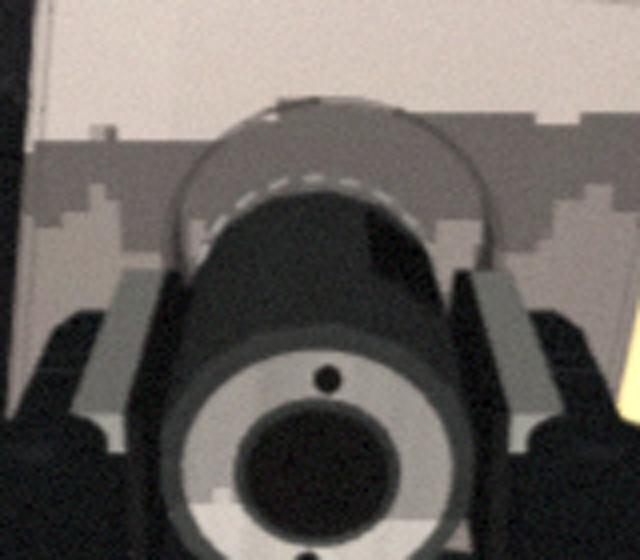

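Run:
```python
from h import *
i=bot.camera_info('wrist')
for n,u,v,z in[('pockTop',283.7,204.2,.03),('sawTop',279.7,223.2,.03),('L',242.5,241,.03),('R',323.7,241,.03),('cap',279.5,297.5,.08)]: print(n,ray(i,u,v,z).round(4))
```

```text
pockTop [ 0.6055 -0.0415  0.03  ]
sawTop [ 0.6033 -0.0524  0.03  ]
L [ 0.5823 -0.063   0.03  ]
R [ 0.6281 -0.063   0.03  ]
cap [ 0.6031 -0.068   0.08  ]
```

Call:
{"op": "play_rows", "data": {"increments": [{"slide": [4.5,2,0],"angular": [0,0,0],"claw": -1},{"slide": [0,0,5],"angular": [0,0,0],"claw": -1},{"slide": [0,0,5],"angular": [0,0,0],"claw": -1},{"slide": [0,0,3],"angular": [0,0,0],"claw": -1},{"slide": [0,0,0],"angular": [0,0,0],"claw": -1},{"slide": [0,0,0],"angular": [0,0,0],"claw": -1}]}}

```text
time: 16.2
ee_pos: [0.6056, -0.0615, 0.0586]
tcp_rot: [-180.0, -0.0, 90.0]
wrist_force: [-0.2, 0.3, -1.6]
opening: 0.0323
grasp_force: 49.9
```

Call:
{"op": "play_rows", "data": {"increments": [{"slide": [0,0,0],"angular": [0,0,0],"claw": -1},{"slide": [0,0,0],"angular": [0,0,0],"claw": 0.5},{"slide": [0,0,0],"angular": [0,0,0],"claw": 0.5},{"slide": [0,0,0],"angular": [0,0,0],"claw": 0.5},{"slide": [0,0,-20],"angular": [0,0,0],"claw": 0.5},{"slide": [0,0,-40],"angular": [0,0,0],"claw": 1},{"slide": [0,0,-40],"angular": [0,0,0],"claw": 1},{"slide": [0,0,0],"angular": [0,0,0],"claw": 1}]}}

```text
time: 17.0
ee_pos: [0.6079, -0.0617, 0.1652]
tcp_rot: [179.5, 0.1, 90.0]
wrist_force: [0.9, -0.7, -0.5]
opening: 0.0855
grasp_force: 0.0
```

Call:
{"op": "play_rows", "data": {"increments": [{"slide": [-15,-20,0],"angular": [0,0,0],"claw": 1},{"slide": [-28,-35,0],"angular": [0,0,0],"claw": 1},{"slide": [-28,-35,0],"angular": [0,0,0],"claw": 1},{"slide": [-28,-35,0],"angular": [0,0,0],"claw": 1},{"slide": [-14,-17,0],"angular": [0,0,0],"claw": 1},{"slide": [-6,-6,0],"angular": [0,0,0],"claw": 1},{"slide": [0,0,0],"angular": [0,0,0],"claw": 1},{"slide": [0,0,0],"angular": [0,0,0],"claw": 1}]}}

```text
time: 17.8
ee_pos: [0.4585, -0.1802, 0.1587]
tcp_rot: [180.0, -0.0, 90.0]
wrist_force: [-0.2, 0.3, 0.4]
opening: 0.0854
grasp_force: 0.0
```

Run:
```python
from h import *
print(bot.get_obs()['ee_pos'])
im,i=snap('wrist','w5')
```

```text
[ 0.45848768 -0.18024843  0.15871981]
```

View pics/w5.png

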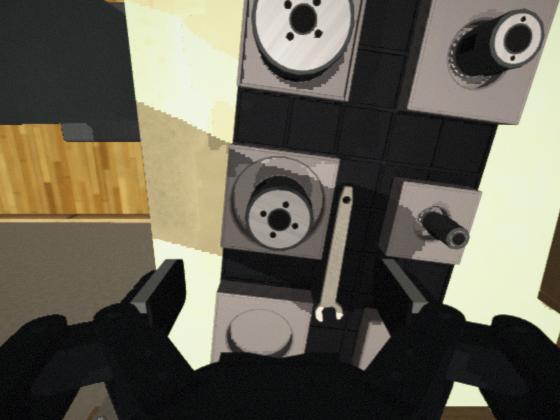

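Call:
{"op": "play_rows", "data": {"increments": [{"slide": [0,0,20],"angular": [0,0,0],"claw": 1},{"slide": [0,0,30],"angular": [0,0,0],"claw": 1},{"slide": [0,0,30],"angular": [0,0,0],"claw": 1},{"slide": [0,0,17],"angular": [0,0,0],"claw": 1},{"slide": [0,0,5],"angular": [0,0,0],"claw": 1},{"slide": [0,0,0],"angular": [0,0,0],"claw": 1},{"slide": [0,0,0],"angular": [0,0,0],"claw": -1},{"slide": [0,0,0],"angular": [0,0,0],"claw": -1}]}}

```text
time: 18.65
ee_pos: [0.4586, -0.1807, 0.058]
tcp_rot: [179.9, 0.0, 90.0]
wrist_force: [-0.0, 0.0, 0.0]
opening: 0.0591
grasp_force: 0.0
```

Call:
{"op": "play_rows", "data": {"increments": [{"slide": [0,0,0],"angular": [0,0,0],"claw": -1},{"slide": [0,0,0],"angular": [0,0,0],"claw": -1},{"slide": [0,0,0],"angular": [0,0,0],"claw": -1},{"slide": [0,0,0],"angular": [0,0,0],"claw": -1}]}}

```text
time: 19.05
ee_pos: [0.4586, -0.1808, 0.0582]
tcp_rot: [179.9, 0.0, 90.0]
wrist_force: [0.4, 0.9, 6.0]
opening: 0.0486
grasp_force: 51.6
```

Call:
{"op": "play_rows", "data": {"increments": [{"slide": [0,0,-15],"angular": [0,0,0],"claw": -1},{"slide": [0,0,-30],"angular": [0,0,0],"claw": -1},{"slide": [0,0,-15],"angular": [0,0,0],"claw": -1},{"slide": [-20,-3,0],"angular": [0,0,0],"claw": -1},{"slide": [-36,-5,0],"angular": [0,0,0],"claw": -1},{"slide": [-36,-5,0],"angular": [0,0,0],"claw": -1},{"slide": [-24,-4,0],"angular": [0,0,0],"claw": -1},{"slide": [-11,-2,0],"angular": [0,0,0],"claw": -1}]}}

```text
time: 19.85
ee_pos: [0.4384, -0.3095, 0.1171]
tcp_rot: [180.0, 0.0, 89.9]
wrist_force: [0.3, 0.6, -1.0]
opening: 0.0485
grasp_force: 51.9
```

Call:
{"op": "play_rows", "data": {"increments": [{"slide": [0,0,10],"angular": [0,0,0],"claw": -1},{"slide": [0,0,20],"angular": [0,0,0],"claw": -1},{"slide": [0,0,12],"angular": [0,0,0],"claw": -1},{"slide": [0,0,0],"angular": [0,0,0],"claw": -1},{"slide": [0,0,0],"angular": [0,0,0],"claw": -1}]}}

```text
time: 20.35
ee_pos: [0.4389, -0.3069, 0.0749]
tcp_rot: [-180.0, -0.0, 90.1]
wrist_force: [-0.4, 0.5, -0.9]
opening: 0.0488
grasp_force: 51.9
```

Run:
```python
from h import *
print(bot.get_obs()['ee_pos'])
im,i=snap('wrist','w6')
cv2.imwrite('pics/w6c.png',cv2.resize(cv2.convertScaleAbs(im[180:320,200:360,::-1],alpha=1.4),None,fx=4,fy=4,interpolation=cv2.INTER_CUBIC))
```

```text
[ 0.43894586 -0.30689859  0.07485792]
```

View pics/w6c.png

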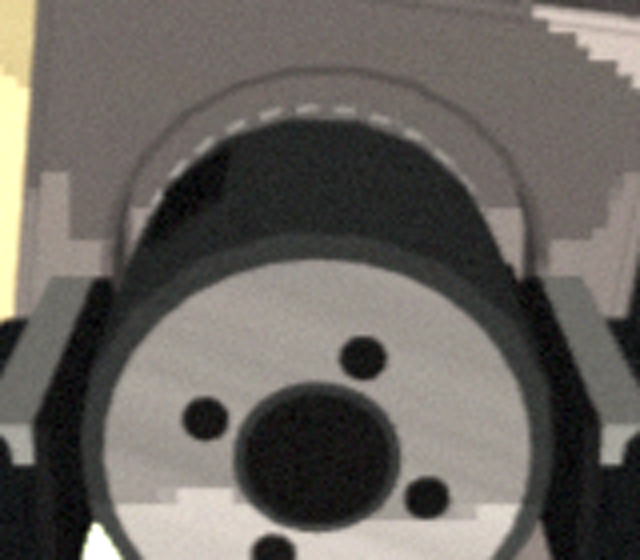

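Run:
```python
from h import *
i=bot.camera_info('wrist')
for n,u,v,z in[('pockTop',281.2,196.8,.03),('sawTop',279.5,205.8,.0327),('L',229.5,240,.03),('R',332.5,240,.03),('cap',279.2,294,.0827)]: print(n,ray(i,u,v,z).round(4))
```

```text
pockTop [ 0.4395 -0.2786  0.03  ]
sawTop [ 0.4386 -0.283   0.0327]
L [ 0.41   -0.3041  0.03  ]
R [ 0.4689 -0.304   0.03  ]
cap [ 0.4384 -0.3069  0.0827]
```

Call:
{"op": "play_rows", "data": {"increments": [{"slide": [-1.5,1,0],"angular": [0,0,0],"claw": -1},{"slide": [0,0,5],"angular": [0,0,0],"claw": -1},{"slide": [0,0,5],"angular": [0,0,0],"claw": -1},{"slide": [0,0,4],"angular": [0,0,0],"claw": -1},{"slide": [0,0,2],"angular": [0,0,0],"claw": -1},{"slide": [0,0,0],"angular": [0,0,0],"claw": -1},{"slide": [0,0,0],"angular": [0,0,0],"claw": -1}]}}

```text
time: 21.1
ee_pos: [0.4398, -0.3091, 0.0587]
tcp_rot: [-180.0, -0.0, 90.0]
wrist_force: [0.8, 0.2, -0.2]
opening: 0.0487
grasp_force: 52.1
```

Call:
{"op": "play_rows", "data": {"increments": [{"slide": [0,0,0.5],"angular": [0,0,0],"claw": -1},{"slide": [0,0,0],"angular": [0,0,0],"claw": 1},{"slide": [0,0,0],"angular": [0,0,0],"claw": 1},{"slide": [0,0,0],"angular": [0,0,0],"claw": 1},{"slide": [0,0,-20],"angular": [0,0,0],"claw": 1},{"slide": [0,0,-40],"angular": [0,0,0],"claw": 1},{"slide": [0,0,-40],"angular": [0,0,0],"claw": 1},{"slide": [20,3,0],"angular": [0,0,0],"claw": 1}]}}

```text
time: 21.9
ee_pos: [0.4444, -0.2913, 0.164]
tcp_rot: [179.6, 0.3, 89.9]
wrist_force: [-0.5, 0.3, -0.3]
opening: 0.0855
grasp_force: 0.0
```

Call:
{"op": "play_rows", "data": {"increments": [{"slide": [40,5,0],"angular": [0,0,0],"claw": 1},{"slide": [40,5,0],"angular": [0,0,0],"claw": 1},{"slide": [40,5,0],"angular": [0,0,0],"claw": 1},{"slide": [40,5,0],"angular": [0,0,0],"claw": 1},{"slide": [40,5,0],"angular": [0,0,0],"claw": 1},{"slide": [26,3,0],"angular": [0,0,0],"claw": 1},{"slide": [11,2,0],"angular": [0,0,0],"claw": 1},{"slide": [0,0,0],"angular": [0,0,0],"claw": 1}]}}

```text
time: 22.7
ee_pos: [0.4729, -0.0512, 0.1584]
tcp_rot: [180.0, 0.0, 90.1]
wrist_force: [-0.4, -0.9, -0.3]
opening: 0.0854
grasp_force: 0.0
```

Call:
{"op": "play_rows", "data": {"increments": [{"slide": [0,0,0],"angular": [0,0,0],"claw": 1},{"slide": [0,0,0],"angular": [0,0,0],"claw": 1}]}}

```text
time: 22.9
ee_pos: [0.4727, -0.0531, 0.1582]
tcp_rot: [-180.0, 0.0, 90.0]
wrist_force: [-0.6, -0.4, -0.2]
opening: 0.0855
grasp_force: 0.0
```

Run:
```python
from h import *
print(bot.get_obs()['ee_pos'])
im,i=snap('wrist','w7')
hsv=cv2.cvtColor(im,cv2.COLOR_RGB2GRAY)
c=cv2.HoughCircles(cv2.medianBlur(hsv,3),cv2.HOUGH_GRADIENT,1,50,param1=120,param2=25,minRadius=30,maxRadius=60)
for u,v,r in c[0][:5]: print(u,v,r,ray(i,u,v,.064).round(4))
g=hsv; m=((g<60)*255).astype(np.uint8)[170:270,230:330]
n,l,s,ce=cv2.connectedComponentsWithStats(m)
print(s,ce+[230,170])
```

```text
[ 0.47265245 -0.05311021  0.15824298]
279.5 213.5 40.3 [ 0.4721 -0.0491  0.064 ]
264.5 315.5 42.7 [ 0.4602 -0.1337  0.064 ]
[[   0    0  100   85 6585]
 [   0    0  100  100 2911]
 [   3   23    1    1    1]
 [   3   26    1    3    3]
 [  96   26    4   22   29]
 [  58   32    6    6   24]
 [  34   34    5    6   24]
 [   2   37    1    1    1]
 [  39   37   22   21  366]
 [   2   39    1    2    2]
 [   2   42    1    1    1]
 [   1   44    1    5    5]
 [  60   55    6    5   24]
 [  36   57    6    5   23]
 [   0   58    1    1    1]] [[279.48352316 209.78876234]
 [279.29302645 242.07385778]
 [233.         193.        ]
 [233.         197.        ]
 [327.4137931  206.48275862]
 [290.79166667 204.20833333]
 [266.125      206.33333333]
 [232.         207.        ]
 [279.43989071 216.86612022]
 [232.         209.5       ]
 [232.         212.        ]
 [231.         216.        ]
 [292.33333333 227.125     ]
 [268.7826087  229.08695652]
 [230.         228.        ]]
```

Call:
{"op": "play_rows", "data": {"increments": [{"slide": [1,0,20],"angular": [0,0,0],"claw": 1},{"slide": [0,0,30],"angular": [0,0,0],"claw": 1},{"slide": [0,0,30],"angular": [0,0,0],"claw": 1},{"slide": [0,0,17],"angular": [0,0,0],"claw": 1},{"slide": [0,0,5],"angular": [0,0,0],"claw": 1},{"slide": [0,0,0],"angular": [0,0,0],"claw": 1},{"slide": [0,0,0],"angular": [0,0,0],"claw": -1},{"slide": [0,0,0],"angular": [0,0,0],"claw": -1}]}}

```text
time: 23.75
ee_pos: [0.4734, -0.0514, 0.058]
tcp_rot: [179.9, 0.0, 90.0]
wrist_force: [-0.5, -0.4, 1.7]
opening: 0.062
grasp_force: 54.0
```

Call:
{"op": "play_rows", "data": {"increments": [{"slide": [0,0,0],"angular": [0,0,0],"claw": -1},{"slide": [0,0,0],"angular": [0,0,0],"claw": -1},{"slide": [0,0,0],"angular": [0,0,0],"claw": -1},{"slide": [0,0,0],"angular": [0,0,0],"claw": -1}]}}

```text
time: 24.15
ee_pos: [0.4734, -0.0513, 0.058]
tcp_rot: [179.9, 0.0, 90.0]
wrist_force: [-1.8, -1.7, 5.4]
opening: 0.0625
grasp_force: 54.6
```

Call:
{"op": "play_rows", "data": {"increments": [{"slide": [0,0,-15],"angular": [0,0,0],"claw": -1},{"slide": [0,0,-30],"angular": [0,0,0],"claw": -1},{"slide": [0,0,-15],"angular": [0,0,0],"claw": -1},{"slide": [-20,-3,0],"angular": [0,0,0],"claw": -1},{"slide": [-36,-5,0],"angular": [0,0,0],"claw": -1},{"slide": [-36,-5,0],"angular": [0,0,0],"claw": -1},{"slide": [-25,-3,0],"angular": [0,0,0],"claw": -1},{"slide": [-11,-1,0],"angular": [0,0,0],"claw": -1}]}}

```text
time: 24.95
ee_pos: [0.4556, -0.181, 0.117]
tcp_rot: [180.0, 0.0, 89.9]
wrist_force: [0.4, 0.2, -1.4]
opening: 0.0623
grasp_force: 55.5
```

Call:
{"op": "play_rows", "data": {"increments": [{"slide": [0,0,10],"angular": [0,0,0],"claw": -1},{"slide": [0,0,20],"angular": [0,0,0],"claw": -1},{"slide": [0,0,10],"angular": [0,0,0],"claw": -1},{"slide": [0,0,0],"angular": [0,0,0],"claw": -1},{"slide": [0,0,0],"angular": [0,0,0],"claw": -1}]}}

```text
time: 25.45
ee_pos: [0.4559, -0.1784, 0.0765]
tcp_rot: [-180.0, -0.0, 90.1]
wrist_force: [-0.2, -0.3, -2.3]
opening: 0.0625
grasp_force: 55.5
```

Run:
```python
from h import *
print(bot.get_obs()['ee_pos'])
im,i=snap('wrist','w8')
cv2.imwrite('pics/w8c.png',cv2.resize(cv2.convertScaleAbs(im[170:310,200:360,::-1],alpha=1.4),None,fx=4,fy=4,interpolation=cv2.INTER_CUBIC))
```

```text
[ 0.45588912 -0.17844682  0.07647758]
```

View pics/w8c.png

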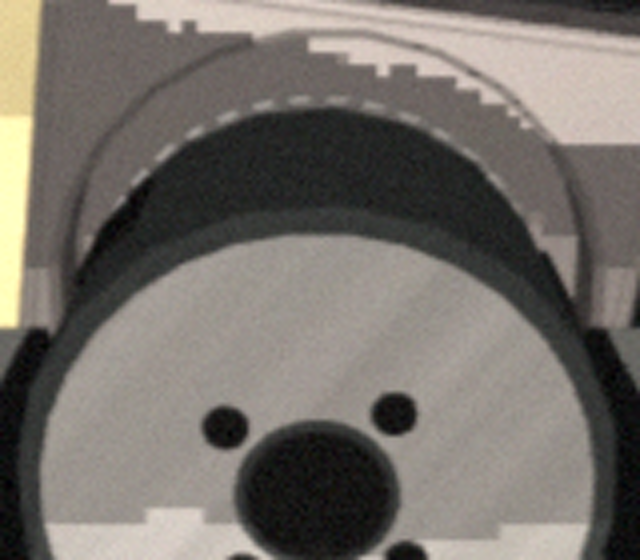

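Run:
```python
from h import *
i=bot.camera_info('wrist')
for n,u,v,z in[('pockTop',282.5,177.5,.03),('sawTop',279.5,194,.0335),('L',215.7,240,.03),('R',348.7,240,.03),('cap',279.2,293,.0835)]: print(n,ray(i,u,v,z).round(4))
```

```text
pockTop [ 0.4571 -0.1396  0.03  ]
sawTop [ 0.4555 -0.148   0.0335]
L [ 0.4187 -0.1761  0.03  ]
R [ 0.4955 -0.1761  0.03  ]
cap [ 0.4553 -0.1783  0.0835]
```

Call:
{"op": "play_rows", "data": {"increments": [{"slide": [1.5,1.5,0],"angular": [0,0,0],"claw": -1},{"slide": [0,0,5],"angular": [0,0,0],"claw": -1},{"slide": [0,0,5],"angular": [0,0,0],"claw": -1},{"slide": [0,0,4],"angular": [0,0,0],"claw": -1},{"slide": [0,0,2],"angular": [0,0,0],"claw": -1},{"slide": [0,0,0],"angular": [0,0,0],"claw": -1},{"slide": [0,0,0],"angular": [0,0,0],"claw": -1}]}}

```text
time: 26.2
ee_pos: [0.4573, -0.1776, 0.0602]
tcp_rot: [180.0, -0.0, 90.0]
wrist_force: [-0.2, 0.6, -1.0]
opening: 0.0622
grasp_force: 55.5
```

Release, lift, and swing clear of the top camera's view.

Call:
{"op": "play_rows", "data": {"increments": [{"slide": [0,0,0.5],"angular": [0,0,0],"claw": -1},{"slide": [0,0,0],"angular": [0,0,0],"claw": 1},{"slide": [0,0,0],"angular": [0,0,0],"claw": 1},{"slide": [0,0,0],"angular": [0,0,0],"claw": 1},{"slide": [0,0,-20],"angular": [0,0,0],"claw": 1},{"slide": [0,0,-40],"angular": [0,0,0],"claw": 1},{"slide": [0,0,-50],"angular": [0,0,0],"claw": 1},{"slide": [20,0,-40],"angular": [0,0,0],"claw": 1}]}}

```text
time: 27.0
ee_pos: [0.4573, -0.1585, 0.2122]
tcp_rot: [179.9, 0.1, 89.9]
wrist_force: [1.0, 0.6, -0.2]
opening: 0.0856
grasp_force: 0.0
```

Call:
{"op": "play_rows", "data": {"increments": [{"slide": [40,0,-10],"angular": [0,0,0],"claw": 1},{"slide": [40,0,0],"angular": [0,0,0],"claw": 1},{"slide": [40,0,0],"angular": [0,0,0],"claw": 1},{"slide": [40,-10,0],"angular": [0,0,0],"claw": 1},{"slide": [40,-20,0],"angular": [0,0,0],"claw": 1},{"slide": [40,-20,0],"angular": [0,0,0],"claw": 1},{"slide": [40,-20,0],"angular": [0,0,0],"claw": 1},{"slide": [20,-10,0],"angular": [0,0,0],"claw": 1}]}}

```text
time: 27.8
ee_pos: [0.3757, 0.1446, 0.2201]
tcp_rot: [180.0, -0.0, 90.1]
wrist_force: [0.7, -0.3, 0.0]
opening: 0.0851
grasp_force: 0.0
```

Call:
{"op": "play_rows", "data": {"increments": [{"slide": [40,-20,0],"angular": [0,0,0],"claw": 1},{"slide": [40,-20,0],"angular": [0,0,0],"claw": 1},{"slide": [30,-10,0],"angular": [0,0,0],"claw": 1},{"slide": [10,0,0],"angular": [0,0,0],"claw": 1},{"slide": [0,0,0],"angular": [0,0,0],"claw": 1}]}}

```text
time: 28.3
ee_pos: [0.3269, 0.2633, 0.2197]
tcp_rot: [-180.0, 0.0, 90.2]
wrist_force: [0.7, -0.6, 0.5]
opening: 0.0855
grasp_force: 0.0
```

Run:
```python
from h import *
im,i=snap('top','t9');im2,_=snap('scene','s9')
a=cv2.resize(im[140:285,220:420,::-1],(800,580)); a=cv2.resize(a,(400,290)); b=cv2.resize(im2[130:290,180:450,::-1],(506,300))
a=cv2.resize(im[140:285,225:425,::-1],(400,290),interpolation=cv2.INTER_CUBIC)
b=cv2.resize(im2[145:290,190:450,::-1],(400,290),interpolation=cv2.INTER_CUBIC)
cv2.imwrite('pics/f.png',cv2.resize(np.vstack([a,b]),None,fx=1,fy=1))
```

```text
(no output)
```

View pics/f.png

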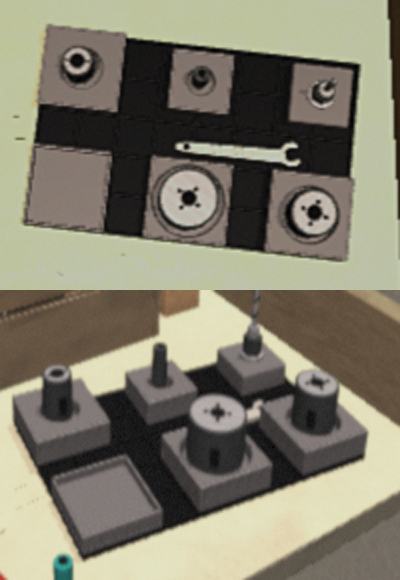

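Run:
```python
from h import *
i=bot.camera_info('top')
H={'s34':(.6044,-.0681),'s18':(.5871,-.199),'s50':(.4389,-.3126),'s64':(.4562,-.1817)}
im=cv2.imread('pics/t9.png',0)
for n,c in {'s34':(78,61.5),'s18':(200,74),'s50':(314.5,211.5),'s64':(189,198)}.items():
    u,v=225+(c[0]+.5)/2-.5,140+(c[1]+.5)/2-.5
    p=ray(i,u,v,.066)[:2]; print(n,((p-H[n])*1e3).round(1))
```

```text
s34 [-0.3  2.6]
s18 [1.2 4. ]
s50 [1.3 2. ]
s64 [0.4 1.6]
```

```bash
python3 -c "
from workcell import bot
print(bot.job_done())"
```

```text
the job is handed in; nothing more can be done
None
```

I've handed the job in: in the last pictures all four saws stand upright in their matching pockets, within about 4 mm of centre by the top camera. The gripper is clear and it took about 28 s of the 112 s; the hand-in call gave no verdict.

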